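# Fetch a spare injector from the sliding-lid case

### The job

The spare injector is in the plywood sliding-lid case. Lift the lip end of the lid over the lip, slide the lid out without forcing it and lay it flat on the bench, handle up and clear of the case; then take out the injector (the spare with the hex head and the hose tail) and lay it by its barrel in both V's of the steel V-rest, either way round. Do not drop the lid or the injector, leave the other spare lying in its place in the case, and do not push or upset the other things on the bench.

Things in the scene. Friction and masses are not known exactly. Their poses are not given: they have to be found in the camera images.
- case: Plywood spares case fixed to the bench, 240 long (x) x 196 wide (y). Origin under its centre, z up; the lip end, where the lid comes out, is at -x. Floor and walls 8 thick; side walls and +x end wall 71 high. The lid lies on two ledges 56 high, 8 wide, along the inside of the side walls (164 clear between them)
- case_lip (a point): Middle of the top edge of the lip on the case: the -x end wall, 8 thick, inner face at case x -112, stands 64 high, that is 8 above the ledges and flush with the shut lid's top. It stops the lid from sliding until the lid's lip end is raised over it
- case_strip_end (a point): Midway between the front ends of the two aluminium retaining strips (case x -8, height 71). The strips lie on the side walls from here to the +x end, underside 71 high, top 75, reaching 10 inwards (160 clear between). Ledges and strips form grooves 15 high for the 8 mm lid; ahead of here nothing covers the lid, so its lip end can tilt up 8 to 13 mm with its tail in the grooves
- case_saddles (a point): Centre between four wooden V-saddles in the case (26 high). The saddles, 10 thick, stand at case x -40 and +40, y -26 and +26 (42 clear between a pair) and carry two spares side by side, lying along the case's y, axes 80 apart and 32 high; gripped across the barrel, the fingers reach down lengthways of the case
- lid: Loose plywood lid, 220 (x) x 174 (y) x 8 thick, about 0.24 kg, 3 mm play each side in the case. Origin at the centre of its underside, axes as the case's when shut, lip end at -x. At the start it is shut, lying on the ledges. Its tail comes out from under the strips after 120 mm of travel; then it can be lifted off
- lid_handle (a point): Middle of the bar of the steel bow handle on the lid: bar 90 long along the lid's x, 12 wide (y), 12 high, its middle 32 above the lid's underside and 50 from the lid's centre towards the lip end; 18 clear under the bar between the two legs
- lid_lip_edge (a point): Middle of the lid's lower edge at its lip end (lid x -110)
- lid_tail_edge (a point): Middle of the lid's lower edge at its tail end (lid x +110)
- injector: The spare to fetch: grey plastic, about 0.17 kg, loose, lying along the case's y in either pair of saddles (case x -40 or +40). Origin in the middle of its barrel, on the axis; x along the axis. Round barrel 32 in diameter from x -42 to +42; hex head 40 across corners from x 42 to 60; thin hose tail 18 to 22 in diameter from x -42 to -76
- valve: The other spare, a non-return valve, which stays in its place: grey plastic, same barrel (32 diameter, 84 long), with two equal round end collars 40 in diameter and 14 long, no tail. Origin in the middle of its barrel, on the axis; x along the axis
- cradle: Dark steel V-rest fixed to the bench: base 100 (x) x 80 (y) x 8, origin under its centre, z up. Two 90 degree V's, 10 thick, at x -26 and +26, 42 apart inside, 51 high at their tips; the injector's barrel rests in both, along the V-rest's x, its axis then 54 above the bench and over the middle of the base
- bin: Bystander, loose: blue plastic bin with fittings, 110 (x) x 130 (y) x 70 high, origin under its centre
- tin: Bystander, loose: flat round tin of jointing paste, 79 in diameter, 42 high; origin under its centre. It may stand where the lid comes out: the lid passes over it in its grooves, but cannot be laid on it
- can: Bystander, loose: spray can, 54 in diameter, 162 high; origin under its centre
- wrench: Bystander, loose: steel adjustable spanner lying flat, 205 long (x, from -105 to +100), at most 50 wide at its head (+x end), 16 high; origin on the bench under its middle
Mind the look-alikes: they are no part of the job. Leave any turquoise or yellow look-alike of the cradle alone.

How it is judged:
By the outcome, as a careful person would: the job done as asked, in the order asked, and still so for the second after the job is handed in, with the robot touching nothing.
It also fails if it takes over 56 s, if anything falls off the work surface, if the arm or the gripper's body presses on something with over 40 N, if the wrist force passes 120 N, or if a joint passes its speed limit or range.

### The arm

A 6-joint arm with a two-finger parallel gripper is mounted at the origin on the work surface. World frame = base frame: x ahead of the robot, y to its left, z up, the work surface at z = 0. Lengths are in m, angles in rad, forces in N, time in s.
With the tool pointing down it reaches from about 0.3 to 0.875 m from the base axis. Payload 6.4 kg.
Tool frame: the origin (TCP) lies at the very end of the fingers, on their centre line; the grasp point (between the pads) lies 19 mm behind it; z points along the fingers, y is the line along which they close (so a half turn about z gives the same grasp; the last joint's range is limited). The gripper opens to 85 mm and grips with 20 to 120 N. Pads are 22 mm wide; open, the fingers measure 114 mm over their backs; the gripper's body (76 mm by 85 mm) begins 54 mm behind the grasp point. The pads swing forward as they close: fully open they stand 13 mm farther back than shut.
Start: joints at [0.979, 0.181, 1.607, -0, 1.354, -0.206], TCP at [0.216, 0.533, 0.231] pointing down, gripper open.
Joint ranges: [-2.99, 2.99], [-0.89, 2.07], [0.3, 2.58], [-1.14, 4.28], [0, 2.63], [-3.12, 3.12]. Speed limits (rad/s): [2.57, 2.57, 3.01, 3.14, 3.14, 3.14].

### API

Orientations are given as [roll, pitch, yaw] about the fixed x, y, z axes, in that order (R = Rz(yaw) Ry(pitch) Rx(roll)).
In Python, from plant import move_ptp, movel, movej, gripper_to, sleep, ik, get_image, PlanningError, hand_in, current_clock, current_joint_positions, current_dq, current_tau, current_position, current_tool_rot, current_contact_force, current_ft_torque, current_width, current_grasp_force gives the robot as it stands. Calls block until the motion is done:
- move_ptp(position, orientation): joint-space move of the TCP to a pose.
- movel(position, orientation=None, rate=0.15, threshold=None): straight line of the TCP; orientation=None keeps the orientation; rate is the mean speed in m/s. With threshold (N) it stops when the force on the tool has changed by that much, and returns True; else False.
- movej(angles): joint-space move.
- gripper_to(opening, force=None): finger opening in m; force is the grip in N (None keeps the last); returns when the fingers have stopped.
- sleep(seconds).
- ik(position, orientation): joint angles nearest the present ones, or None.
- get_image(name): name is "scene" or "top" or "wrist"; returns a dict with "color" (400x640x3 uint8, red, green, blue), "fov_y" (degrees; the focal length in pixels is half the picture's height over the tangent of half this angle, whatever the lens; pixels are square), "cx", "cy" (the principal point, pixels), "rvec" (rotation vector, rad) and "tvec" (3), from world to camera coordinates, as OpenCV has them. Camera axes: x right, y down, z forward; pixel columns grow to the right and rows downward; lengths in m; the calibration is good to about 2 mm. A picture is of the moment at which its call begins. There is no depth.
A pose or a line that the arm cannot do raises PlanningError and nothing moves.
- hand_in(): hands the job in; it is judged then, once.
Readings, each from a call of its own:
- current_clock(): time.
- current_joint_positions(): joint angles.
- current_dq(): joint speeds.
- current_tau(): joint torques, N m.
- current_position(): TCP position.
- current_tool_rot(): TCP orientation.
- current_contact_force(): force on the tool from outside, world axes, zero at the start.
- current_ft_torque(): the same for the moment, N m.
- current_width(): finger opening in m.
- current_grasp_force(): force on a finger pad.
Only numpy, scipy, OpenCV 4.12 (cv2) and the standard library are available. Lean on these libraries where they do the work, as an engineer would, in place of code of your own. Each camera call takes 0.05 s, during which the arm holds its last target. There are 200 camera calls.

## Working session

There is one attempt and no reset: what is moved stays moved. The work goes in short steps, each a Python script; the robot and the scene stay as the last script left them, time stands still between calls to the robot, and variables do not carry over. Pictures are saved under pics/ and viewed, at most 13 in all, crops included, and the job is handed in when it is done.

```bash
ls; mkdir -p pics; cat > h.py <<'E'
import numpy as np, cv2, json
from plant import *
def snap(name,f):
    d=get_image(name); cv2.imwrite(f"pics/{f}.png",d["color"][:,:,::-1])
    json.dump({k:(np.asarray(v).tolist()) for k,v in d.items() if k!="color"},open(f"pics/{f}.json","w")); return d
def load(f):
    d=json.load(open(f"pics/{f}.json")); d["color"]=cv2.imread(f"pics/{f}.png")[:,:,::-1]; return d
def cam(d):
    R,_=cv2.Rodrigues(np.array(d["rvec"],float)); t=np.array(d["tvec"],float).ravel()
    f=200/np.tan(np.radians(d["fov_y"])/2); return R,t,f
def ray(d,u,v):
    R,t,f=cam(d); r=R.T@np.array([(u-d["cx"])/f,(v-d["cy"])/f,1]); return -R.T@t,r/np.linalg.norm(r)
def onz(d,u,v,z):
    c,r=ray(d,u,v); return c+r*(z-c[2])/r[2]
def tri(*obs):
    A=np.zeros((3,3));b=np.zeros(3)
    for d,u,v in obs:
        c,r=ray(d,u,v);P=np.eye(3)-np.outer(r,r);A+=P;b+=P@c
    return np.linalg.solve(A,b)
def proj(d,p):
    R,t,f=cam(d); q=R@np.array(p)+t; return np.array([q[0]/q[2]*f+d["cx"],q[1]/q[2]*f+d["cy"]])
E
python3 - <<'E'
from h import *
a=snap("top","top0");b=snap("scene","sc0");w=snap("wrist","wr0")
for d in(a,b,w): print(cam(d)[0].round(2).tolist(),ray(d,320,200)[0].round(3),d["fov_y"],d["cx"],d["cy"],)
print(current_tool_rot(),current_clock())
E
```

```text
pics
[[-0.01, -1.0, -0.01], [-0.99, 0.01, -0.11], [0.11, 0.0, -0.99]] [ 0.383 -0.01   1.467] 47.49584689059365 318.4031685727898 201.08005225656885
[[-0.68, 0.73, 0.01], [0.4, 0.39, -0.83], [-0.61, -0.56, -0.56]] [1.36  0.773 0.841] 54.69991626105133 319.80060086673797 199.31659117203566
[[0.38, 0.93, -0.0], [0.88, -0.36, 0.31], [0.29, -0.12, -0.95]] [0.143 0.56  0.372] 62.986255620921106 319.35518225097354 195.1817680018035
[-3.14031119e+00 -2.65847504e-04  2.75582797e+00] 0.15
```

View pics/top0.png

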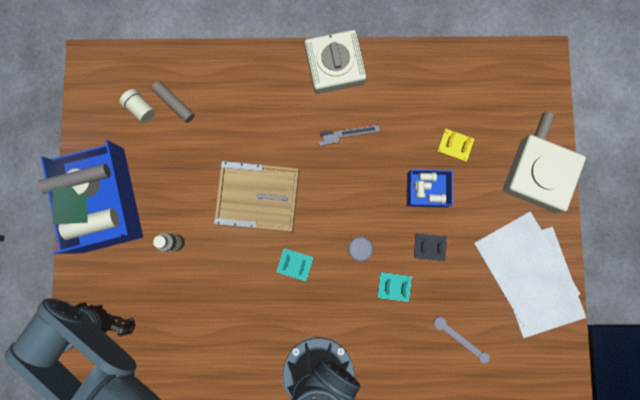

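View pics/sc0.png

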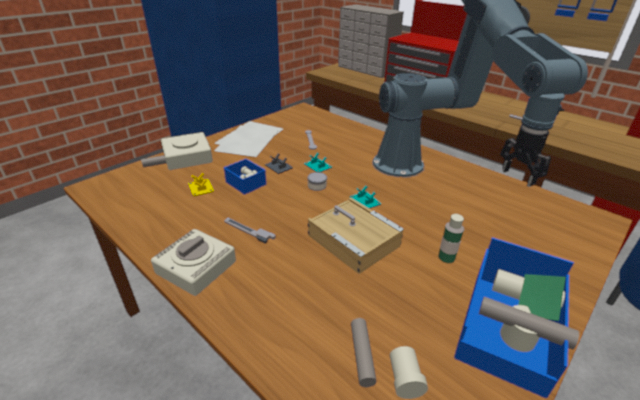

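Candidates: the case is the only plywood box, top (257,196), with its handle and lip end on the right and its strips on the left. For the V-rest there are three look-alikes: turquoise at (295,264) and (395,287), and yellow at (456,145). The dark one at (430,247) is the right one. The lid can be laid around (352,185), which is free. Next I'll do a coarse measurement and take the wrist camera over both.

```bash
cat > s1.py <<'E'
from h import *
a=load("top0");b=load("sc0")
for n,u,v,z in [("case",257,196,.071),("tin",360,249,.042),("cradle",430,247,.03),("bin",429,188,.04),("wr",350,134,.01),("c1",220,162,.075),("c2",298,168,.064),("c3",294,231,.064),("c4",215,226,.075)]:
    print(n,onz(a,u,v,z).round(3))
H=tri((a,272,197),(b,344,215)); print("handle",H)
# tool offset of camera: measured in start pose
R=cv2.Rodrigues(np.array(load("wr0")["rvec"]))[0]
from scipy.spatial.transform import Rotation as Ro
T=Ro.from_euler("xyz",current_tool_rot()).as_matrix()
w=load("wr0");off=T.T@(ray(w,0,0)[0]-current_position()); print("cam in tool",off, (T.T@R.T).round(2).tolist())
c=onz(a,257,196,.071)
for yaw in(0,np.pi/2,-np.pi/2,np.pi):
    print(yaw,ik([H[0],H[1],.3],[np.pi,0,yaw]))
E
python3 s1.py
```

```text
case [0.551 0.186 0.071]
tin [ 0.386 -0.133  0.042]
cradle [ 0.391 -0.354  0.03 ]
bin [ 0.577 -0.354  0.04 ]
wr [ 0.761 -0.109  0.01 ]
c1 [0.658 0.301 0.075]
c2 [0.639 0.059 0.064]
c3 [0.442 0.071 0.064]
c4 [0.459 0.313 0.075]
handle [0.54564814 0.13944728 0.07904591]
cam in tool [ 0.07874027 -0.00183631 -0.14187381] [[0.0, -0.95, -0.31], [1.0, 0.0, 0.0], [-0.0, -0.31, 0.95]]
0 [ 3.94836694e-02  1.04508846e-01  1.55413382e+00 -4.44089210e-16
  1.48294999e+00  1.61028000e+00]
1.5707963267948966 [ 3.94836694e-02  1.04508846e-01  1.55413382e+00 -4.44089210e-16
  1.48294999e+00  3.94836694e-02]
-1.5707963267948966 [ 0.03948367  0.10450885  1.55413382  0.          1.48294999 -3.10210898]
3.141592653589793 [ 0.03948367  0.10450885  1.55413382  0.          1.48294999 -1.53131266]
```

```bash
python3 - <<'E'
from h import *
o=[np.pi,0,1.495]
move_ptp([.548,.215,.30],o); sleep(.15); snap("wrist","w1")
movel([.548,.13,.22],o,rate=.25); sleep(.15); snap("wrist","w2")
print(current_clock(),current_position(),current_joint_positions())
cv2.imwrite("pics/w12.png",np.vstack([cv2.imread("pics/w1.png")[:300,:],cv2.imread("pics/w2.png")[:300]]))
E
```

```text
2.8667 [0.54884051 0.13114549 0.22160577] [2.41008471e-02 1.63834672e-01 1.64671175e+00 2.62182729e-04
 1.32825913e+00 9.83834339e-02]
```

View pics/w12.png

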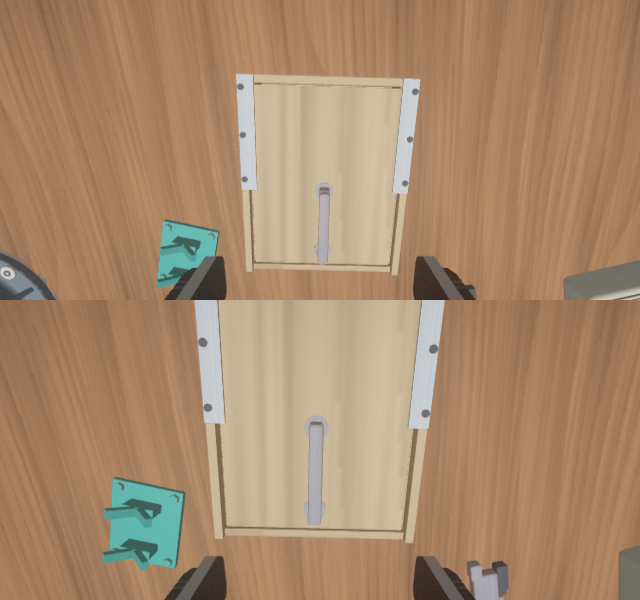

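```bash
cat > s2.py <<'E'
from h import *
obs={}
for f in("w1","w2"):
    d=load(f); c=d["color"].astype(int); m=((c[:,:,2]-c[:,:,0]>2)&(c.sum(2)>330)).astype(np.uint8)
    m[300:]=0; m=cv2.morphologyEx(m,cv2.MORPH_OPEN,np.ones((3,3)))
    n,l,s,ce=cv2.connectedComponentsWithStats(m)
    for i in range(1,n):
        if s[i,4]<250 or not 190<ce[i,0]<440: continue
        q=cv2.approxPolyDP(cv2.findContours((l==i).astype(np.uint8),0,2)[0][0],4,True)[:,0]
        name="L" if ce[i,0]<270 else "R" if ce[i,0]>370 else "H"
        print(f,name,s[i],q.tolist())
        ys=np.where(l==i)[0]
        if name=="H":
            ll=[]
            for y in range(ys.min(),ys.max()+1):
                x=np.where(l[y]==i)[0]; ll.append((y,x.mean(),len(x)))
            print([(y,round(float(x),1),k) for y,x,k in ll][::6],ll[-1])
E
python3 s2.py
```

```text
w1 L [ 237   75   19  115 1677] [[237, 75], [237, 85], [244, 86], [237, 88], [241, 175], [247, 179], [242, 188], [251, 189], [252, 78]]
w1 R [ 393   79   27  114 1638] [[419, 80], [404, 79], [393, 192], [407, 190], [401, 183], [408, 180], [412, 142], [406, 138], [413, 137], [417, 94], [411, 91], [418, 89]]
w1 H [320 197   8  66 369] [[327, 197], [322, 197], [320, 262], [325, 258]]
[(197, 324.5, 6), (203, 324.0, 5), (209, 323.5, 6), (215, 323.5, 6), (221, 323.5, 6), (227, 323.5, 6), (233, 323.0, 5), (239, 323.0, 5), (245, 322.5, 6), (251, 322.5, 6), (257, 322.5, 6)] (262, np.float64(322.0), 5)
w2 L [ 195    0   29  123 2429] [[195, 0], [198, 39], [206, 41], [199, 46], [203, 105], [212, 106], [204, 110], [204, 117], [219, 122], [223, 111], [216, 0]]
w2 R [ 409    0   35  128 2535] [[443, 0], [423, 0], [409, 126], [428, 125], [437, 54], [429, 47], [438, 46]]
w2 H [311 128   9  96 728] [[319, 128], [312, 128], [311, 223], [317, 222]]
[(128, 315.5, 8), (134, 315.5, 8), (140, 315.5, 8), (146, 315.5, 8), (152, 315.5, 8), (158, 315.5, 8), (164, 315.5, 8), (170, 315.0, 7), (176, 315.0, 7), (182, 314.5, 8), (188, 314.5, 8), (194, 314.5, 8), (200, 314.0, 7), (206, 314.0, 7), (212, 314.0, 7), (218, 314.0, 7)] (223, np.float64(313.0), 5)
```

```bash
cat > s3.py <<'E'
from h import *
a=load("w1");b=load("w2")
for n,p,q in [("bar lip end top",(322.3,263.3),(313.6,224.3)),("bar tail",(324.5,190),(316,123)),("L inner",(256.5,189),(224,122.3)),("R inner",(392.8,192.8),(409,128.2))]:
    X=tri((a,*p),(b,*q)); print(n,X.round(4), (proj(a,X)-p).round(1),(proj(b,X)-q).round(1))
print("bar lip @94",onz(a,322.3,263,.094),onz(b,313.6,224,.094)); print("bar near",onz(a,324.5,197,.094),onz(b,315.7,128,.094))
for z in(.075,): # strips: all
    for p in [(256.5,189),(392.8,192.8),(254,76),(404,79),(236.5,75),(419.5,80)]: print(p,onz(a,*p,z).round(4))
    for p in [(224,122.3),(409,128.2)]: print(p,onz(b,*p,z).round(4))
E
python3 s3.py
```

```text
bar lip end top [0.5423 0.0934 0.0924] [-0.3  0.1] [ 0.4 -0.1]
bar tail [0.5512 0.1809 0.0772] [-0.3  0. ] [ 0.4 -0. ]
L inner [0.4717 0.1873 0.0753] [-0.3  0.1] [ 0.4 -0.1]
R inner [0.6323 0.1698 0.0717] [-0. -0.] [0. 0.]
bar lip @94 [0.54268098 0.09476083 0.094     ] [0.54200575 0.09430363 0.094     ]
bar near [0.55104213 0.17789675 0.094     ] [0.55043321 0.17853675 0.094     ]
(256.5, 189) [0.472  0.1874 0.075 ]
(392.8, 192.8) [0.6316 0.1708 0.075 ]
(254, 76) [0.4859 0.3114 0.075 ]
(404, 79) [0.644  0.2968 0.075 ]
(236.5, 75) [0.4676 0.3137 0.075 ]
(419.5, 80) [0.6604 0.2945 0.075 ]
(224, 122.3) [0.4713 0.1872 0.075 ]
(409, 128.2) [0.6314 0.1702 0.075 ]
```

```bash
cat >> h.py <<'E'
from scipy.spatial.transform import Rotation as Ro
YAW=1.468; U=np.array([np.cos(YAW),np.sin(YAW),0]); V=np.array([-U[1],U[0],0]); Z=np.array([0,0,1.])
C=np.array([.5523,.1869,0]); O=[np.pi,0,YAW]
G=np.array([.5468,.1372,.069])
def lidpose(s,h,th):
    P=C+.11*U+.056*Z; r=Ro.from_rotvec(th*V)
    return P+r.apply(G-P)-s*U+h*Z,(r*Ro.from_euler("xyz",O)).as_euler("xyz")
def rep(t=""): print(t,round(current_clock(),2),np.round(current_position(),4),np.round(current_contact_force(),1),"w",round(current_width(),4),"gf",round(current_grasp_force(),1))
E
cat > s4.py <<'E'
from h import *
for a in[(0,0,0),(0,0,.048),(.06,.0022,.048),(.125,.0045,.048)]: print(ik(*lidpose(*a)) is not None)
gripper_to(.045,60)
movel(G+.03*Z,O,rate=.2); rep("above")
print(movel(G,O,rate=.08,threshold=8)); rep("down")
gripper_to(.0,100); rep("grip")
movel(*lidpose(0,0,.024),rate=.04); rep("tilt1")
movel(*lidpose(0,0,.048),rate=.04); rep("tilt2")
snap("wrist","w3")
E
python3 s4.py
```

```text
True
True
True
True
above 4.1 [0.5477 0.1372 0.1   ] [ 0.5 -0.5  0.6] w 0.0453 gf 0.0
False
down 4.62 [0.5464 0.1372 0.0684] [-0.  -0.1  0.4] w 0.0449 gf 0.0
grip 5.03 [0.5471 0.1373 0.0697] [-0.8 -0.6  5. ] w 0.01 gf 98.2
tilt1 5.28 [0.5469 0.1378 0.0728] [ 0.8  0.4 -1.8] w 0.0101 gf 97.6
tilt2 5.53 [0.5469 0.1382 0.0765] [ 1.2 -0.  -1.6] w 0.0101 gf 97.6
```

View pics/w3.png

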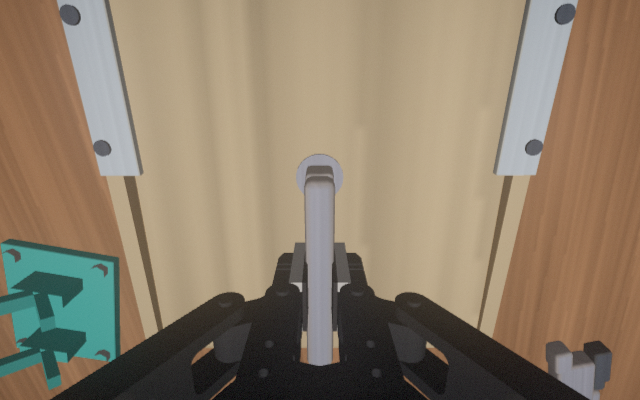

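The grip is central on the bar, at (320,300), and the lip end is raised with little force. Now I'll slide it in guarded steps.

```bash
cat > s5.py <<'E'
from h import *
for s in(.015,.04,.08,.13):
    t=movel(*lidpose(s,.0045*s/.125,.048),rate=.08,threshold=7); rep(f"s{s} {t}")
    if t: break
else:
    movel(*lidpose(.145,.0055,.048),rate=.08,threshold=8); rep("out")
snap("wrist","w4"); snap("scene","sc4")
E
python3 s5.py
```

```text
s0.015 False 5.92 [0.5451 0.1221 0.0771] [-0.4 -0.6 -0.4] w 0.0104 gf 97.6
s0.04 False 6.39 [0.5428 0.0976 0.0781] [ 0.9  0.9 -3.2] w 0.0101 gf 97.5
s0.08 False 7.04 [0.5387 0.0581 0.0796] [ 0.7  0.2 -3.1] w 0.0101 gf 97.5
s0.13 False 7.82 [0.5336 0.0086 0.0814] [ 0.9 -0.7 -3.3] w 0.0102 gf 97.5
out 8.16 [ 0.532  -0.0067  0.0822] [-0.  -0.1 -2.3] w 0.01 gf 97.5
```

```bash
cat > s6.py <<'E'
from h import *
p,o=lidpose(.145,.0055,.048)
movel(p+.045*Z,o,rate=.15); rep("up")
T=np.array([.575,-.16,.013])
movel([T[0],T[1],.10],O,rate=.2); rep("over"); sleep(.1); snap("scene","sc5")
movel(T+.015*Z,O,rate=.15)
t=movel(T-.002*Z,O,rate=.025,threshold=5); rep(f"down {t}"); snap("scene","sc6"); snap("wrist","w6")
cv2.imwrite("pics/v6.png",np.hstack([cv2.resize(cv2.imread("pics/sc6.png")[100:300,120:420],(480,320)),cv2.resize(cv2.imread("pics/w6.png"),(320,200),interpolation=3).repeat(1,0) if 0 else cv2.copyMakeBorder(cv2.resize(cv2.imread("pics/w6.png"),(320,200)),0,120,0,0,0)]))
E
python3 s6.py
```

```text
up 8.71 [ 0.5322 -0.0061  0.1273] [-0.9 -0.5 -2.5] w 0.0103 gf 97.5
over 9.67 [ 0.5744 -0.1588  0.0995] [-1.   0.4 -3.1] w 0.01 gf 97.5
down True 11.03 [ 0.575  -0.16    0.0137] [-0.7  0.5  4.5] w 0.0102 gf 98.5
```

View pics/v6.png

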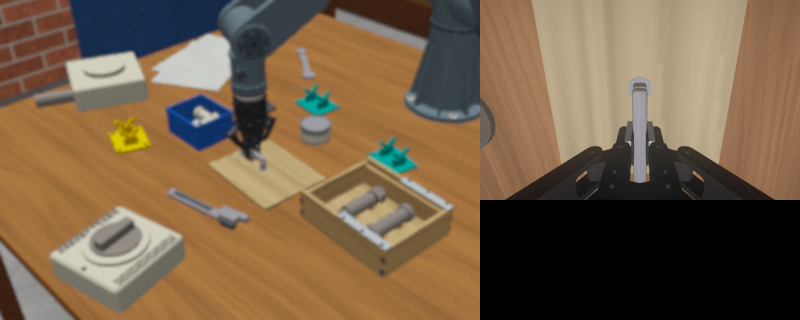

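The lid is flat on the bench, clear of the case, bin, tin and wrench. I'll release it, look at the V-rest on the way up, then look into the case from two places.

```bash
cat > s7.py <<'E'
from h import *
gripper_to(.04); rep("open")
movel([.575,-.16,.06],O,rate=.15)
movel([.50,-.20,.26],O,rate=.3); sleep(.1); snap("wrist","w7a")
move_ptp([.5525,.25,.24],O); sleep(.15); snap("wrist","w7b")
movel([.5525,.17,.24],O,rate=.25); sleep(.15); snap("wrist","w7c"); snap("top","top7"); rep()
i=lambda n:cv2.imread(f"pics/{n}.png")
cv2.imwrite("pics/v7.png",np.hstack([i("w7a")[0:400,:300],i("w7b")[0:400,120:520]]))
E
python3 s7.py
```

```text
open 11.53 [ 0.5737 -0.1594  0.0124] [ 0.4 -0.1 -0.5] w 0.0401 gf 0.0
 15.59 [0.5524 0.1708 0.24  ] [-0.1 -0.1  0.9] w 0.04 gf 0.0
```

View pics/v7.png

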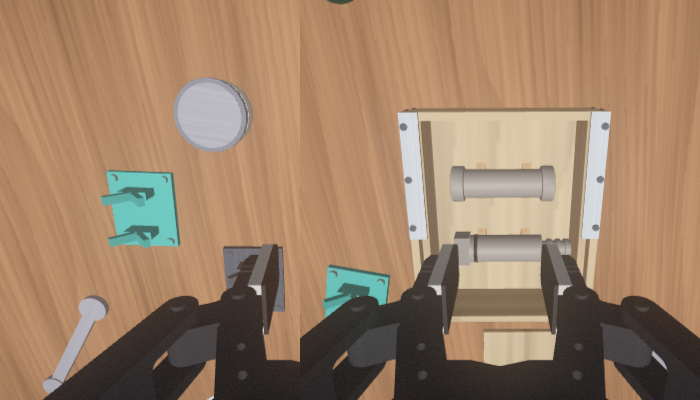

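View pics/w7c.png

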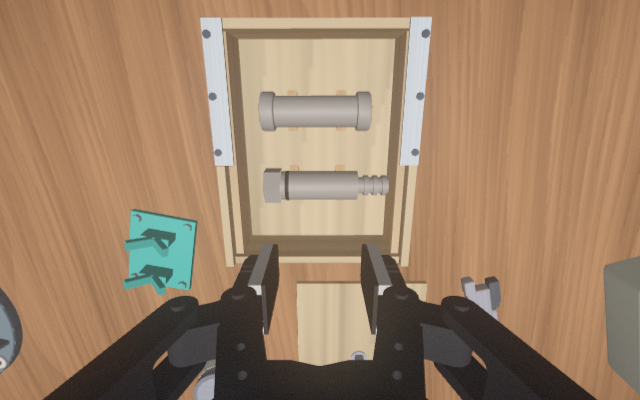

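w7c: the upper spare at (315,111) has two equal collars, so it is the valve. The lower one has its hex head at (273,185), barrel at 285–358 and hose tail at (375,185), so it is the injector. It lies in the lip-side saddles with its head towards the robot.

```bash
cat > s8.py <<'E'
from h import *
O2={}
for f,(r0,r1,c0,c1) in {"w7c":(160,212,245,405),"w7b":(222,275,262,395)}.items():
    d=load(f); hsv=cv2.cvtColor(d["color"],cv2.COLOR_RGB2HSV); 
    m=np.zeros((400,640),np.uint8); m[r0:r1,c0:c1]=(hsv[r0:r1,c0:c1,1]<45)
    n,l,s,ce=cv2.connectedComponentsWithStats(m); i=1+np.argmax(s[1:,4]); mm=l==i; print(f,s[i])
    e=[(u,np.where(mm[:,u])[0].min(),np.where(mm[:,u])[0].max()) for u in range(c0,c1) if mm[:,u].any()]
    print([tuple(map(int,x)) for x in e[::4]])
    print([tuple(map(int,x)) for x in e if 0])
E
python3 s8.py
python3 -c "
import cv2,numpy as np
i=lambda n:cv2.imread(f'pics/{n}.png')
cv2.imwrite('pics/v8.png',np.hstack([cv2.resize(i('w7c')[155:215,245:405],None,fx=2.5,fy=2.5,interpolation=2),cv2.resize(i('top7')[220:280,360:470],(275,150),interpolation=2)]))"
```

```text
w7c [ 263  169  126   34 3117]
[(263, 173, 194), (267, 169, 202), (271, 169, 202), (275, 169, 202), (279, 169, 202), (283, 172, 198), (287, 184, 190), (291, 172, 198), (295, 172, 198), (299, 172, 198), (303, 172, 198), (307, 172, 198), (311, 172, 198), (315, 172, 198), (319, 172, 198), (323, 172, 198), (327, 172, 198), (331, 172, 198), (335, 172, 198), (339, 172, 198), (343, 172, 198), (347, 172, 198), (351, 172, 198), (355, 172, 198), (359, 178, 192), (363, 176, 194), (367, 176, 194), (371, 178, 193), (375, 176, 194), (379, 178, 192), (383, 176, 194), (387, 178, 192)]
[]
w7b [ 274  232  121   43 2937]
[(274, 238, 244), (278, 232, 264), (282, 232, 265), (286, 232, 264), (290, 237, 261), (294, 249, 260), (298, 235, 261), (302, 235, 261), (306, 236, 261), (310, 235, 261), (314, 235, 261), (318, 236, 261), (322, 235, 261), (326, 236, 261), (330, 235, 260), (334, 236, 260), (338, 235, 261), (342, 235, 261), (346, 235, 261), (350, 235, 261), (354, 235, 261), (358, 235, 261), (362, 241, 244), (366, 240, 245), (370, 239, 257), (374, 241, 271), (378, 239, 274), (382, 241, 274), (386, 239, 274), (390, 244, 271), (394, 270, 272)]
[]
```

View pics/v8.png

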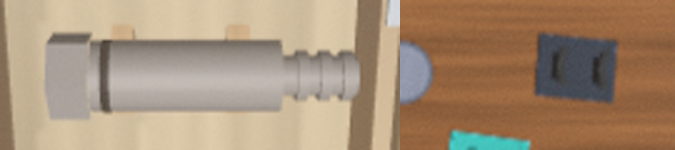

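```bash
cat > s9.py <<'E'
from h import *
a=load("w7b");b=load("w7c")
h=tri((a,289,248.2),(b,281.7,185)); t=tri((a,360.7,248.2),(b,357.7,185)); print(h,t,np.linalg.norm(h-t))
m=(h+t)/2; print("mid",m,"nominal",C-.04*U, np.degrees(np.arctan2(*(t-h)[1::-1])))
E
python3 s9.py
```

```text
[0.50818075 0.15076658 0.03268345] [0.59248158 0.14270963 0.03455156] 0.08470556928633075
mid [0.55033117 0.14673811 0.0336175 ] nominal [0.54819538 0.14711116 0.        ] -5.459391187070624
```

```bash
cat > s10.py <<'E'
from h import *
M=np.array([.5503,.1468,.0165]); o=[np.pi,0,YAW+np.pi/2]
print(ik(M,o))
move_ptp(M+.13*Z,o); gripper_to(.060,50); rep("above")
movel(M+.045*Z,rate=.2)
t=movel(M,rate=.07,threshold=6); rep(f"down {t}")
if not t:
    gripper_to(0,50); rep("grip")
    movel(M+.03*Z,rate=.08); rep("lift"); movel(M+.16*Z,rate=.2)
    o2=[np.pi,0,np.pi/2]
    move_ptp([.42,-.31,.22],o2); sleep(.15); snap("wrist","w10a")
    movel([.42,-.40,.22],rate=.25); sleep(.15); snap("wrist","w10b"); rep(); 
    i=lambda n:cv2.imread(f"pics/{n}.png")
    cv2.imwrite("pics/v10.png",np.hstack([i("w10a")[:,120:520],i("w10b")[:,120:520]]))
E
python3 s10.py
```

```text
[ 0.0523569   0.45280099  1.74755523  0.          0.94123643 -1.4156431 ]
above 17.36 [0.5504 0.1468 0.1466] [-0.5  0.9 -0.6] w 0.06 gf 0.0
down False 18.73 [0.5505 0.1468 0.0165] [0.5 0.2 0.3] w 0.0601 gf 0.0
grip 19.09 [0.5511 0.1481 0.0175] [-0.1  4.8  1.4] w 0.0304 gf 49.3
lift 19.62 [0.5507 0.1467 0.0471] [ 0.6  0.2 -1.3] w 0.0304 gf 49.5
 23.07 [ 0.4202 -0.3991  0.22  ] [-0.7  0.3 -1.8] w 0.0306 gf 49.5
```

View pics/v10.png

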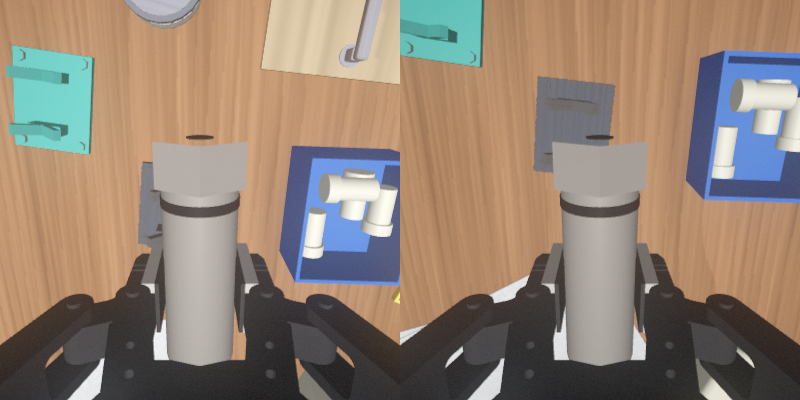

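The injector is held, head toward the camera, but it hides part of the V-rest (crop (575,125) in the right half). I'll take two clear views from either side.

```bash
cat > s11.py <<'E'
from h import *
movel([.46,-.435,.22],rate=.25); sleep(.15); snap("wrist","w11a")
movel([.35,-.435,.22],rate=.25); sleep(.15); snap("wrist","w11b"); rep()
for f in("w11a","w11b"):
    d=load(f); hsv=cv2.cvtColor(d["color"],cv2.COLOR_RGB2HSV); m=((hsv[:,:,2]<115)&(hsv[:,:,1]<90)).astype(np.uint8); m[165:]=0
    n,l,s,ce=cv2.connectedComponentsWithStats(m); i=1+np.argmax(s[1:,4])
    k=cv2.findContours((l==i).astype(np.uint8),0,2)[0][0]; print(f,s[i],cv2.minAreaRect(k),cv2.approxPolyDP(k,3,True)[:,0].tolist())
i=lambda n:cv2.imread(f"pics/{n}.png")
cv2.imwrite("pics/v11.png",np.hstack([cv2.resize(i("w11a")[20:180,200:400],None,fx=2,fy=2,interpolation=2),cv2.resize(i("w11b")[20:180,280:480],None,fx=2,fy=2,interpolation=2)]))
E
python3 s11.py
```

```text
24.43 [ 0.3509 -0.4349  0.22  ] [ 0.6  0.5 -1.6] w 0.0305 gf 49.6
w11a [ 215   39   81  106 7569] ((252.41957092285156, 92.110107421875), (80.1810531616211, 101.11168670654297), 4.144623756408691) [[217, 39], [216, 138], [269, 144], [273, 139], [289, 142], [295, 49]]
w11b [ 306   38   98  107 6974] ((355.0381164550781, 92.1789779663086), (81.41939544677734, 105.95394897460938), 9.7824068069458) [[326, 38], [318, 129], [318, 122], [324, 120], [319, 131], [322, 133], [317, 131], [315, 136], [306, 137], [334, 139], [337, 135], [337, 139], [339, 135], [344, 140], [347, 133], [348, 140], [350, 127], [354, 130], [351, 141], [362, 140], [360, 134], [365, 129], [365, 140], [370, 142], [370, 136], [377, 140], [380, 134], [380, 144], [384, 136], [387, 144], [385, 137], [389, 134], [403, 47]]
```

View pics/v11.png

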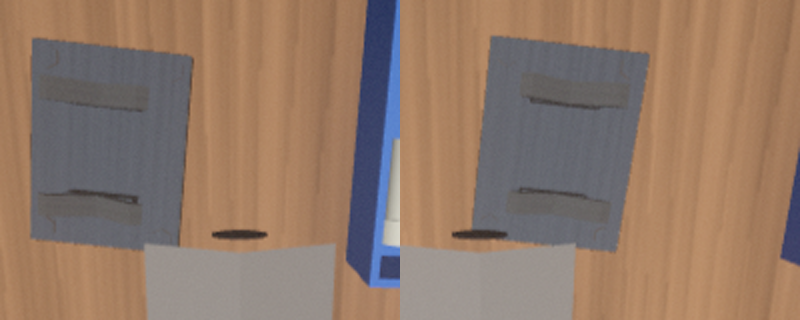

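```bash
cat > s12.py <<'E'
from h import *
a=load("w11a");b=load("w11b")
P={"TL":((216.5,39.3),(325.5,38.3)),"TR":((295.8,48.3),(404,47)),"BL":((215.7,139),(316,137.5)),"BR":((289.5,143),(388,145.5)),
"v1L":((221.5,58),(341,56.5)),"v1R":((274,63.8),(394,62.5)),"v2L":((218.5,126),(333.5,125.5)),"v2R":((270.3,131),(384,131))}
X={}
for n,(p,q) in P.items():
    X[n]=tri((a,*p),(b,*q)); print(n,X[n].round(4),(proj(a,X[n])-p).round(1), "z8",onz(a,*p,.008)[:2].round(4),onz(b,*q,.008)[:2].round(4),"z51",onz(a,*p,.051)[:2].round(4),onz(b,*q,.051)[:2].round(4))
q={n:(onz(a,*P[n][0],.008)+onz(b,*P[n][1],.008))/2 for n in("TL","TR","BL")}
q["BR"]=onz(b,*P["BR"][1],.008)
print("base centre",(sum(q.values())/4), (q["TR"]+q["BL"])/2,"ang",np.degrees(np.arctan2(*(q["TL"]-q["BL"])[1::-1])),np.degrees(np.arctan2(*(q["TR"]-q["TL"])[1::-1])), np.degrees(np.arctan2(*(q["TR"]-q["BR"])[1::-1])))
v=[(onz(a,*P[n][0],.051)+onz(b,*P[n][1],.051))/2 for n in("v1L","v1R","v2L","v2R")]; print("V centre",sum(v)/4, np.degrees(np.arctan2(*((v[0]+v[1])-(v[2]+v[3]))[1::-1])))
E
python3 s12.py
```

```text
TL [ 0.3574 -0.3094  0.0043] [0. 0.] z8 [ 0.3585 -0.3099] [ 0.3574 -0.31  ] z51 [ 0.3708 -0.3156] [ 0.3565 -0.3157]
TR [ 0.4363 -0.3175  0.0046] [-0.  -0.1] z8 [ 0.4365 -0.318 ] [ 0.4355 -0.3177] z51 [ 0.4393 -0.3227] [ 0.4252 -0.3225]
BL [ 0.3478 -0.4078  0.0067] [-0.  -0.2] z8 [ 0.3482 -0.4078] [ 0.3478 -0.4073] z51 [ 0.3617 -0.4016] [ 0.3481 -0.4013]
BR [ 0.4272 -0.4148  0.0029] [-0.   1.7] z8 [ 0.4277 -0.4121] [ 0.4261 -0.4159] z51 [ 0.4316 -0.4054] [ 0.4169 -0.4088]
v1L [ 0.3709 -0.3296  0.0409] [-0.  -0.2] z8 [ 0.3619 -0.327 ] [ 0.373  -0.3265] z51 [ 0.3737 -0.3306] [ 0.3703 -0.3303]
v1R [ 0.4189 -0.3347  0.044 ] [-0.  -0.1] z8 [ 0.4143 -0.3323] [ 0.4266 -0.3321] z51 [ 0.4198 -0.3353] [ 0.4173 -0.3351]
v2L [ 0.3647 -0.3901  0.0482] [0.  0.3] z8 [ 0.3525 -0.394 ] [ 0.3665 -0.3946] z51 [ 0.3655 -0.3895] [ 0.3646 -0.3901]
v2R [ 0.4131 -0.3952  0.0464] [0.  0.5] z8 [ 0.4075 -0.3993] [ 0.4208 -0.4003] z51 [ 0.4138 -0.3941] [ 0.4122 -0.3951]
base centre [ 0.39201088 -0.36281509  0.008     ] [ 0.39201134 -0.36271089  0.008     ] ang 84.19708354213216 -5.778598816356375 84.22051403412937
V centre [ 0.39215288 -0.36251264  0.051     ] 83.99406618969854
```

```bash
cat > s13.py <<'E'
from h import *
o=[np.pi,0,np.radians(84.15)]; T=np.array([.392,-.3627,0])
movel(T+.15*Z,o,rate=.2); movel(T+.056*Z,o,rate=.15); rep("pre")
t=movel(T+.034*Z,o,rate=.025,threshold=5); rep(f"down {t}"); print(current_ft_torque())
snap("scene","sc13")
cv2.imwrite("pics/v13.png",cv2.resize(cv2.imread("pics/sc13.png")[110:220,200:360],None,fx=4,fy=4,interpolation=2))
E
python3 s13.py
```

```text
pre 25.89 [ 0.3924 -0.3638  0.057 ] [-0.2  0.8 -2.2] w 0.0305 gf 49.6
down True 26.53 [ 0.3916 -0.3626  0.0402] [-1.1  0.6  3.8] w 0.0303 gf 50.1
[ 0.03404735  0.24030302 -0.00211647]
```

View pics/v13.png

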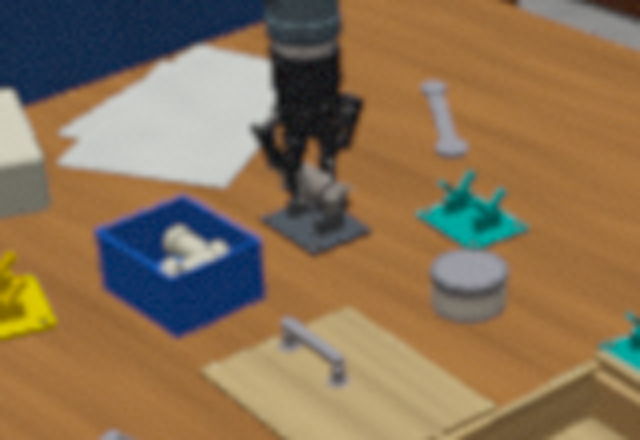

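Contact came at TCP z 0.0402, about where the barrel should seat. I'll release, retreat and check.

```bash
cat > s14.py <<'E'
from h import *
o=[np.pi,0,np.radians(84.15)]; T=np.array([.3918,-.3627,0])
gripper_to(.036); rep(); gripper_to(.058); rep("rel")
movel(T+.10*Z,o,rate=.12); movel([.392,-.42,.26],rate=.25); sleep(.2); snap("wrist","w14"); snap("top","top14"); rep()
i=lambda n:cv2.imread(f"pics/{n}.png")
cv2.imwrite("pics/v14.png",np.hstack([i("w14")[0:400,180:480],cv2.resize(i("top14")[130:280,210:460],(500,300)) if 0 else cv2.copyMakeBorder(cv2.resize(i("top14")[120:285,200:460],(500,317),interpolation=2),0,83,0,0,0)]))
E
python3 s14.py
```

```text
26.82 [ 0.3914 -0.3619  0.0395] [ 0.3  0.1 -0.2] w 0.0358 gf 0.0
rel 27.16 [ 0.3914 -0.3619  0.0396] [ 0.1  0.1 -0.6] w 0.058 gf 0.0
 28.94 [ 0.3918 -0.4193  0.2588] [-0.7 -0.3  0.3] w 0.058 gf 0.0
```

View pics/v14.png

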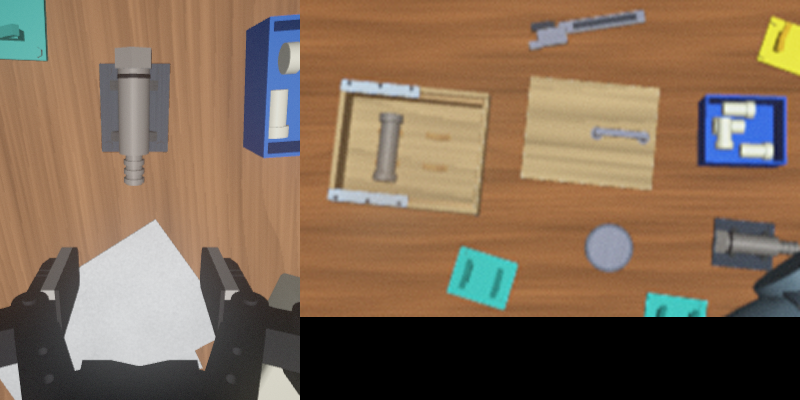

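The injector lies centred in both V's, at (135,105). The valve is still in its saddles, the lid is flat with its handle up and clear of the case, and the bystanders haven't moved. Handing in.

```bash
python3 -c "
from plant import *
print(hand_in())"
```

```text
the job is handed in; nothing more can be done
None
```

The job is handed in at about 29 s on the robot's clock: the lid lies flat on the bench, handle up and clear of the case; the injector rests in both V's of the dark steel V-rest; the valve is still in its saddles; and the last pictures show the other things on the bench where they were.

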